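# Line up the bead jars with their bracelets

## Robot

A 6-joint arm with a two-finger parallel gripper is mounted at the origin on the work surface. World frame = base frame: x ahead of the robot, y to its left, z up, the work surface at z = 0. Lengths are in mm, angles in rad, forces in N, time in s.
With the tool pointing down it reaches from about 400 to 925 mm from the base axis. Payload 12.5 kg.
Tool frame: the origin (TCP) lies where the fingers leave the gripper's body, on its centre line; the fingertips stand 78 mm ahead of it and the grasp point (between the pads) lies 59 mm ahead of it (env.nose_length is the distance from the TCP to the fingertips, in mm); z points along the fingers, y is the line along which they close (so a half turn about z gives the same grasp; the last joint's range is limited). The gripper opens to 95 mm and grips with 3 to 60 N. Pads are 20 mm wide; open, the fingers measure 119 mm over their backs; the gripper's body (75 mm by 180 mm) begins 59 mm behind the grasp point.
Start: joints at [-1.372, 0.491, 1.559, -0, 1.092, -0.106], TCP at [187.586, -596.196, 292.261] pointing down, gripper open.
Joint ranges: [-3.1, 3.1], [-0.84, 2.19], [0.05, 2.79], [-1.13, 4.28], [0.06, 2.93], [-2.69, 2.69]. Speed limits (rad/s): [2.22, 2.22, 2.79, 3.14, 3.14, 3.14].

## Interface

Orientations are given as [roll, pitch, yaw] about the fixed x, y, z axes, in that order (R = Rz(yaw) Ry(pitch) Rx(roll)).
In Python, from cell import env gives the robot as it stands. The module is installed in compiled form; this text tells all that it offers.
- The arm moves only by the tool send_rows, never from a script. Its argument "series" is text: rows parted by semicolons, each of 6 numbers parted by spaces: the shift along the tool's x, y, z as a fraction of full scale, then the turn, a rotation vector about the tool's x, y, z as a fraction of full scale. A call has 1 to 5 rows; each row shifts and turns the commanded pose from where the row before left it, along the tool's axes as they then stand; what a row does not reach is not made up. Full scale, the value 1, is 60 mm for a shift and 10 degrees for a turn. A row lasts 1/8 s, in which the tool goes at most 62.5 mm and 10.7 degrees, less where a joint would pass 70% of its speed; a pose out of reach is approached as far as the arm can. A call with a number of a shift or a turn outside -1 to 1 is refused whole. A call with a gripper value outside its range is refused whole. "fingers" is the opening, from 0 (shut) to 1 (fully open), set as the call begins (left out, the last holds). The fingers move at their own pace and stop on an object; the grip force is fixed at half the most. Time passes only in rows, so rows that do not move let the fingers close. It gives the time, the measured TCP pose, the force, the opening and the grip force at its end, in the units of the state.
- env.state(): the state, without advancing time (a new reading comes with each control period).
- env.read_camera(name): name is "side" or "top" or "wrist"; returns a dict with "color" (420x560x3 uint8, red, green, blue), "z_map" (420x560 float32, mm along the optical axis (not along the pixel's ray), 0 where there is no reading), "fovy" (degrees; the focal length in pixels is half the picture's height over the tangent of half this angle, whatever the lens; pixels are square), "cx", "cy" (the principal point, pixels), "R" (3x3) and "t" (3): a world point X has camera coordinates R X + t. Camera axes: x right, y down, z forward; pixel columns grow to the right and rows downward; lengths in mm; the calibration is good to about 2 mm. A picture is of the moment at which its call begins.
- env.job_done(): hands the job in; it is judged then, once.
The state is a dict: "t": time; "joints": joint angles; "qvel": joint speeds; "tau": joint torques, N m; "eef_pos": TCP position; "tcp_rot": TCP orientation; "ft_force": force on the tool from outside, world axes, zero at the start; "moment": the same for the moment, N m; "opening": opening from 0.0 (shut) to 1.0 (fully open); "grip_force": force on a finger pad.
Only numpy, scipy, OpenCV 4.12 (cv2) and the standard library are available. Lean on these libraries where they do the work, as an engineer would, in place of code of your own. Each camera call takes 0.05 s, during which the arm holds its last target. There are 200 camera calls.

## Task

Move the row of four bead jars from the oak refill rack to the display rack, so that the jars stand in the same order as the sample bracelets there: each jar in the round seat beside the bracelet made of its own colour of beads. The jars are glass: set each one down upright and flat in its seat, never tip or drop one, and leave the dish of pearls and the spool of cord where they are.

Things in the scene. Friction and masses are not known exactly. Their poses are not given: they have to be found in the camera images.
- jar_pink: closed upright glass jar of pink beads, loose, about 90 g: a plain cylinder 42 mm across and 48 mm high; seen from above pink beads within the thin aluminium rim of its window lid. Origin: centre of its underside; z up along its axis; yaw has no meaning. At the start it stands in one of the four wells (48 mm across, 6 mm deep) of the plain oak refill rack, jar axes 76 mm apart in a straight row.
- jar_teal: closed upright glass jar of dark turquoise (teal) beads, loose, about 90 g: a plain cylinder 42 mm across and 48 mm high; seen from above dark turquoise (teal) beads within the thin aluminium rim of its window lid. Origin: centre of its underside; z up along its axis; yaw has no meaning. At the start it stands in one of the four wells (48 mm across, 6 mm deep) of the plain oak refill rack, jar axes 76 mm apart in a straight row.
- jar_yellow: closed upright glass jar of bright yellow beads, loose, about 90 g: a plain cylinder 42 mm across and 48 mm high; seen from above bright yellow beads within the thin aluminium rim of its window lid. Origin: centre of its underside; z up along its axis; yaw has no meaning. At the start it stands in one of the four wells (48 mm across, 6 mm deep) of the plain oak refill rack, jar axes 76 mm apart in a straight row.
- jar_violet: closed upright glass jar of dark violet beads, loose, about 90 g: a plain cylinder 42 mm across and 48 mm high; seen from above dark violet beads within the thin aluminium rim of its window lid. Origin: centre of its underside; z up along its axis; yaw has no meaning. At the start it stands in one of the four wells (48 mm across, 6 mm deep) of the plain oak refill rack, jar axes 76 mm apart in a straight row.
- stand_pink: fixed off-white stand with a sample bracelet of pink beads, one of four in a row (76 mm apart) on the display rack. Origin: centre of the floor of its round flat seat for a jar (59 mm across, 6 mm deep); z up, x along the row, y from seat to bracelet. The bracelet's pad begins 54 mm from the origin at +y, tops out 33 mm above the seat floor; nothing stands at -y. Rack's end plates: 8 mm above it.
- stand_teal: fixed off-white stand with a sample bracelet of dark turquoise (teal) beads, one of four in a row (76 mm apart) on the display rack. Origin: centre of the floor of its round flat seat for a jar (59 mm across, 6 mm deep); z up, x along the row, y from seat to bracelet. The bracelet's pad begins 54 mm from the origin at +y, tops out 33 mm above the seat floor; nothing stands at -y. Rack's end plates: 8 mm above it.
- stand_yellow: fixed off-white stand with a sample bracelet of bright yellow beads, one of four in a row (76 mm apart) on the display rack. Origin: centre of the floor of its round flat seat for a jar (59 mm across, 6 mm deep); z up, x along the row, y from seat to bracelet. The bracelet's pad begins 54 mm from the origin at +y, tops out 33 mm above the seat floor; nothing stands at -y. Rack's end plates: 8 mm above it.
- stand_violet: fixed off-white stand with a sample bracelet of dark violet beads, one of four in a row (76 mm apart) on the display rack. Origin: centre of the floor of its round flat seat for a jar (59 mm across, 6 mm deep); z up, x along the row, y from seat to bracelet. The bracelet's pad begins 54 mm from the origin at +y, tops out 33 mm above the seat floor; nothing stands at -y. Rack's end plates: 8 mm above it.
- pearl_dish: small white ceramic dish of loose pearls, 68 mm across and 22 mm high, loose, standing on the table between the two racks; origin at the centre of its underside. Not to be moved.
- cord_spool: small spool of turquoise cord, loose, standing on end: two white flanges 30 mm across, 32 mm high, on the table between the two racks beyond the dish; origin at the centre of its underside. Not to be moved.
Not all that is in view belongs to the job. There is more than one size of the jar_violet; the job needs the middle-sized.

How it is judged (in metres and radians):
At the end, for the whole second after the job is handed in: Every jar stands in the seat of the stand with the bracelet of its colour: axis within 10 mm of the seat's centre, underside within 3 mm of the seat's floor, upright within 0.06 rad, at rest and released; the dish of pearls and the spool of cord are upright and within 20 mm of where they began (horizontal distance between jar_pink and stand_pink below 0.01 m and z of jar_pink in the frame of stand_pink between -0.003 and 0.003 m and angle between each of jar_pink, jar_teal, jar_yellow, jar_violet's own z axis and vertical below 0.06 rad and linear speed of each of jar_pink, jar_teal, jar_yellow, jar_violet below 0.02 m/s and horizontal distance between jar_teal and stand_teal below 0.01 m and z of jar_teal in the frame of stand_teal between -0.003 and 0.003 m and horizontal distance between jar_yellow and stand_yellow below 0.01 m and z of jar_yellow in the frame of stand_yellow between -0.003 and 0.003 m and horizontal distance between jar_violet and stand_violet below 0.01 m and z of jar_violet in the frame of stand_violet between -0.003 and 0.003 m and distance of each of pearl_dish, cord_spool from where it was at the start of the episode below 0.02 m and angle between each of pearl_dish, cord_spool's own z axis and vertical below 0.1 rad); the robot touches nothing.
It fails at once if a bead jar is tipped over (angle between any of jar_pink, jar_teal, jar_yellow, jar_violet's own z axis and vertical above 0.7 rad).
It fails at once if a jar is dropped (falls free faster than 0.6 m/s, about 18 mm of fall) ((linear speed of jar_pink above 0.6 m/s and contact force between the fingers and jar_pink below 0.05 N) or (linear speed of jar_teal above 0.6 m/s and contact force between the fingers and jar_teal below 0.05 N) or (linear speed of jar_yellow above 0.6 m/s and contact force between the fingers and jar_yellow below 0.05 N) or (linear speed of jar_violet above 0.6 m/s and contact force between the fingers and jar_violet below 0.05 N)).
It fails at once if the dish of pearls or the spool of cord is shifted by more than 20 mm or knocked over (distance of any of pearl_dish, cord_spool from where it was at the start of the episode above 0.02 m or angle between any of pearl_dish, cord_spool's own z axis and vertical above 0.3 rad).
It also fails if it takes over 125 s, if anything falls off the work surface, if the arm or the gripper's body presses on something with over 40 N, if the wrist force passes 120 N, or if a joint passes its speed limit or range.

## Working session

There is one attempt and no reset: what is moved stays moved. The work goes in short steps, Python scripts to look and compute and a tool call to move; the robot and the scene stay as the last step left them, time stands still between calls to the robot, and variables do not carry over. Pictures are saved under pics/ and viewed, at most 14 in all, crops included, and the job is handed in when it is done.

Besides the shell and the picture viewer there is one more tool, called after ">>>" as name(argument=value, ...), one argument or row to a line, values as JSON. send_rows: Moves the arm, as the interface text tells. Shift numbers are shares of 60 mm and turn numbers shares of 10 degrees, none past 1 either way. Its arguments: {"type":"object","properties":{"series":{"type":"string"},"fingers":{"type":"number"}},"required":["series"]}

```bash
mkdir -p pics
cat > h.py <<'E'
import numpy as np, cv2
from cell import env
def cam(n,save=None):
    c=env.read_camera(n)
    if save: cv2.imwrite('pics/'+save,c['color'][:,:,::-1])
    return c
def f(c): return 210/np.tan(np.radians(c['fovy'])/2)
def ray(c,u,v,z):
    R=np.array(c['R']);t=np.array(c['t']);o=-R.T@t
    d=R.T@np.array([(u-c['cx'])/f(c),(v-c['cy'])/f(c),1])
    return o+d*(z-o[2])/d[2]
def pts(c):
    v,u=np.mgrid[:420,:560];z=c['z_map']
    P=np.stack([(u-c['cx'])/f(c)*z,(v-c['cy'])/f(c)*z,z],-1)
    return (P-np.array(c['t']))@np.array(c['R'])
E
python3 - <<'E'
from h import *
for n in('top','side'):
    c=cam(n,n+'0.png'); print(n,c['fovy'],c['cx'],c['cy'],c['R'],c['t'])
print(env.state())
E
```

```text
top 54.12200903283413 274.42999124866054 213.32563209117473 [[ 0.01853563 -0.9997237  -0.01445541]
 [-0.98968062 -0.01629096 -0.14236177]
 [ 0.14208695  0.016945   -0.98970913]] [ 14.36602452 536.9404456  712.14324371]
side 50.63408181788083 283.5121848140626 205.0477647829024 [[ 0.98649588 -0.1632759   0.01291713]
 [-0.08269789 -0.56461886 -0.82119827]
 [ 0.14137514  0.8090405  -0.57049675]] [-535.59025592  119.57885333  701.33198096]
{'t': 0.1, 'joints': array([-1.37159153e+00,  4.91496376e-01,  1.55937943e+00,  6.91161967e-06,
        1.09171225e+00, -1.05589784e-01]), 'qvel': array([ 3.48308704e-04, -1.34111432e-03, -9.87947287e-05, -1.77876565e-03,
       -1.90761061e-03, -3.73031544e-04]), 'tau': array([ 2.83702670e-03, -6.13622189e+01, -2.58605397e+01,  6.93063601e-02,
        4.70532873e-02, -2.59994249e-05]), 'eef_pos': array([ 187.56247448, -596.04904304,  291.72508001]), 'tcp_rot': array([-3.14060344e+00, -1.11005527e-04,  3.04791336e-01]), 'ft_force': array([-0.37509286,  0.02364573,  0.41167089]), 'moment': array([-0.00727143, -0.03237981,  0.0458653 ]), 'grip_force': 0.0, 'opening': 1.005165119103646}
```

View pics/top0.png

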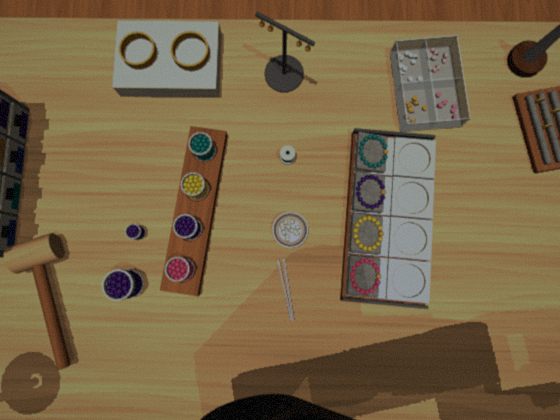

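View pics/side0.png

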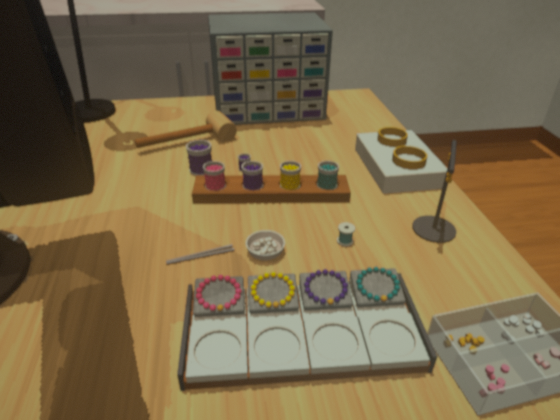

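The top view shows the refill row from top to bottom: teal (203,145), yellow (193,184), violet (186,227), pink (179,268). The decoy violets are at (135,232) and (120,284). The display seats are teal (412,157), violet (408,197), yellow (408,238) and pink (405,280).

Run:
```python
from h import *
c=cam('top');P=pts(c);hsv=cv2.cvtColor(c['color'],cv2.COLOR_RGB2HSV)
med=lambda u,v,r=2:np.median(P[v-r:v+r+1,u-r:u+r+1].reshape(-1,3),0).round(1)
print('table',med(250,180),'oak',med(190,206),med(198,165),'oak',med(183,248))
for n,(u,v) in dict(teal=(203,145),yellow=(193,184),violet=(186,227),pink=(179,268),big=(120,284),small=(134,232)).items():
    # lid points: highest z near
    w=P[v-22:v+23,u-22:u+23].reshape(-1,3); zt=med(u,v)[2]
    near=w[(abs(w[:,2]-zt)<5)]
    # circle fit on mask contour at lid height
    (x,y),r=cv2.minEnclosingCircle(near[:,:2].astype(np.float32)); print(n,'top z',zt,'mean',near.mean(0).round(1),'circ',round(x,1),round(y,1),round(r,1),len(near))
for n,(u,v) in dict(teal=(412,157),violet=(408,197),yellow=(408,238),pink=(405,280)).items():
    g=cv2.cvtColor(c['color'],cv2.COLOR_RGB2GRAY)
    zf=med(u,v)[2]; print(n,'floor',med(u,v,4), 'rim z',[med(u+du,v+dv,1)[2] for du,dv in((-14,-17),(-14,15),(18,-15),(18,15))])
for n,(u,v) in dict(dish=(290,230),spool=(288,154)).items(): print(n,med(u,v))
cv2.imwrite('pics/top1.png',cv2.resize(c['color'][125:310,340:440,::-1],None,fx=3.2,fy=3.2,interpolation=cv2.INTER_CUBIC))
```

```text
table [ 6.065e+02  7.320e+01 -1.000e-01] oak [549.9 182.4  24.2] [629.  170.8  23.8] oak [471.2 191.4  24.4]
teal top z 60.3 mean [659.2 161.3  59.9] circ 658.8 160.7 21.9 349
yellow top z 59.9 mean [583.5 171.2  59.5] circ 583.6 170.6 21.5 357
violet top z 60.0 mean [508.2 181.3  59.6] circ 508.1 180.7 21.3 363
pink top z 60.3 mean [432.7 191.2  59.8] circ 432.8 190.5 21.4 391
big top z 55.3 mean [403.5 294.6  54.3] circ 403.3 294.3 27.6 556
small top z 29.1 mean [500.6 284.9  28.9] circ 500.7 284.2 14.5 190
teal floor [ 650.1 -233.4   25.7] rim z [np.float64(31.1), np.float64(31.2), np.float64(31.9), np.float64(31.5)]
violet floor [ 573.2 -223.7   25.4] rim z [np.float64(31.6), np.float64(31.4), np.float64(30.9), np.float64(32.4)]
yellow floor [ 496.8 -221.7   25.7] rim z [np.float64(32.7), np.float64(31.7), np.float64(31.3), np.float64(31.5)]
pink floor [ 420.6 -214.    25.9] rim z [np.float64(31.4), np.float64(32.3), np.float64(32.8), np.float64(32.5)]
dish [509.   -5.6  13.1]
spool [6.509e+02 5.000e-01 3.200e+01]
```

View pics/top1.png

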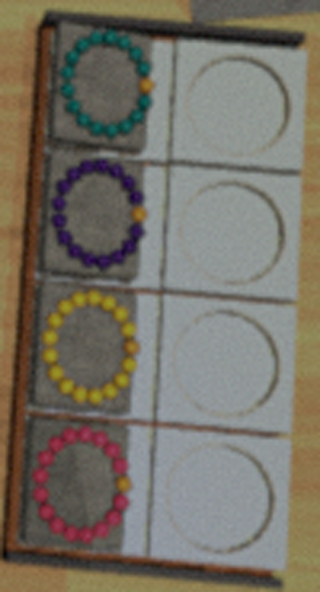

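>>> send_rows(
  series="0 0 0 0 0 0.87; 0 0 0 0 0 0.875; 1 -1 0 0 0 0; 1 -1 0 0 0 0; 1 -1 0 0 0 0",
)

```text
t: 0.78
eef_pos: [321.1, -462.2, 292.1]
tcp_rot: [-3.141, 0.0, -0.0]
ft_force: [0.3, -1.3, -0.9]
opening: 1.001
grip_force: 0.0
```

>>> send_rows(
  series="1 -1 0 0 0 0; 0.8 -1 0 0 0 0; 0 -0.8 0 0 0 0; 0 0 0 0 0 0",
)

```text
t: 1.27
eef_pos: [403.6, -319.8, 292.3]
tcp_rot: [-3.141, 0.001, 0.004]
ft_force: [-1.1, -1.3, -0.0]
opening: 1.001
grip_force: 0.0
```

Run:
```python
from h import *
s=env.state();print(s['eef_pos'],s['tcp_rot'])
c=cam('wrist','w1.png')
c=cam('side');P=pts(c)
for n,(u,v) in dict(pinklid=(214,169),violid=(253,168),yel=(290,168),teal=(328,168)).items():
    w=P[v-12:v+24,u]; print(n,[(round(a[1]),round(a[2])) for a in w[::2]])
```

```text
[ 403.59254801 -319.8400434   292.32951204] [-3.14092755e+00  5.41827396e-04  3.58677808e-03]
pinklid [(349, -1), (340, -1), (-247, 318), (-248, 316), (-252, 316), (-255, 316), (-259, 317), (-262, 317), (-265, 316), (-269, 317), (-271, 316), (-273, 315), (-272, 312), (-273, 311), (-273, 309), (-274, 308), (-274, 306), (-273, 304)]
violid [(344, -2), (335, -2), (324, -2), (198, 64), (197, 60), (187, 61), (180, 60), (171, 61), (161, 62), (160, 58), (160, 54), (159, 50), (157, 46), (162, 39), (158, 37), (160, 31), (159, 27), (161, 21)]
yel [(331, -1), (321, -1), (311, -1), (190, 63), (187, 60), (177, 61), (167, 62), (163, 60), (151, 62), (150, 58), (152, 53), (151, 48), (148, 46), (151, 39), (150, 35), (149, 31), (150, 26), (151, 20)]
teal [(319, -2), (308, -1), (298, -1), (179, 63), (177, 59), (168, 60), (158, 61), (149, 62), (141, 62), (139, 58), (139, 54), (144, 46), (141, 44), (141, 39), (138, 36), (142, 28), (143, 23), (135, 23)]
```

View pics/w1.png

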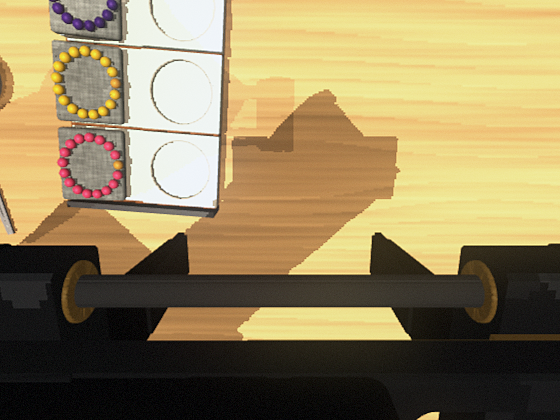

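The wrist view shows the pink seat at (181,169) and the yellow seat at (182,91). I'll shift forward so that more seats are in view.

>>> send_rows(
  series="0.5 0 0 0 0 0; 0.5 0 0 0 0 0; 0.4 -0.4 0 0 0 0; 0 0 0 0 0 0; 0 0 0 0 0 0",
)

```text
t: 2.0
eef_pos: [486.9, -299.6, 292.0]
tcp_rot: [3.141, 0.0, -0.0]
ft_force: [-0.3, 0.2, 0.3]
opening: 0.996
grip_force: 0.0
```

```bash
cat >> h.py <<'E'
def seats(c,gl,gz=31.6,save=None):
    """Fit seat rims by contours of the edge image near guessed world centres."""
    g=cv2.GaussianBlur(cv2.cvtColor(c['color'],cv2.COLOR_RGB2GRAY),(3,3),0)
    e=cv2.Canny(g,25,60);im=c['color'][:,:,::-1].copy()
    R=np.array(c['R']);t=np.array(c['t']);out={}
    vu=np.argwhere(e); W=np.array([ray(c,u,v,gz)[:2] for v,u in vu])
    for n,g0 in gl.items():
        x=np.array(g0,float)
        for k,tol in enumerate((6,5,3,3,2.5,2.5)):
            d=np.hypot(*(W-x).T); m=abs(d-29.5)<tol
            if m.sum()<10: break
            A=np.c_[2*W[m],np.ones(m.sum())];s=np.linalg.lstsq(A,(W[m]**2).sum(1),rcond=None)[0]
            x=s[:2]; r=np.sqrt(s[2]+x@x)
        out[n]=(x.round(1),round(r,1),int(m.sum()))
        for v,u in vu[m]: im[v,u]=(0,0,255)
    if save: cv2.imwrite('pics/'+save,im)
    return out
E
python3 - <<'E'
from h import *
print(env.state()['eef_pos'])
g=dict(teal=(650,-235),violet=(573,-228),yellow=(497,-223),pink=(421,-217))
print('top',seats(cam('top'),g))
c=cam('wrist');print('wrist',seats(c,g,save='w2.png'))
E
```

```text
[ 486.87825524 -299.60479575  292.01334674]
top {'teal': (array([ 648.7, -236.4]), np.float64(29.8), 76), 'violet': (array([ 573.3, -231.4]), np.float64(29.5), 91), 'yellow': (array([ 498.3, -224. ]), np.float64(29.8), 75), 'pink': (array([ 420.7, -214.7]), np.float64(29.4), 68)}
wrist {'teal': (array([ 647.6, -235.4]), np.float64(28.7), 111), 'violet': (array([ 573.5, -230.4]), np.float64(29.2), 416), 'yellow': (array([ 498.5, -224.7]), np.float64(29.2), 366), 'pink': (array([ 423.9, -218.1]), np.float64(29.6), 193)}
```

View pics/w2.png

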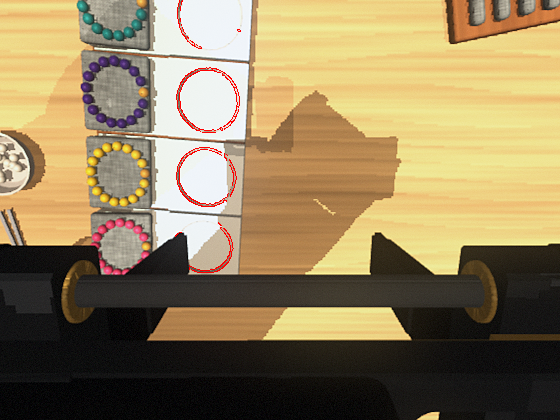

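The rim fits are good. The seats are pink (423,-218.5), yellow (498.3,-224.3), violet (573.8,-230.2) and teal (649,-236). Next I'll go to the teal jar.

>>> send_rows(
  series="0.36 -0.96 0 0 0 0; 0.36 -0.96 0 0 0 0; 0.36 -0.96 0 0 0 0; 0.36 -0.96 0 0 0 0; 0.36 -0.96 0 0 0 0",
  fingers=0.65,
)

```text
t: 2.72
eef_pos: [595.7, -9.6, 292.5]
tcp_rot: [3.141, -0.001, -0.001]
ft_force: [-0.0, -0.6, 0.9]
opening: 0.65
grip_force: 0.0
```

>>> send_rows(
  series="0.36 -0.96 0 0 0 0; 0.36 -0.96 0 0 0 0; 0.36 -0.96 0 0 0 0; 0 0 1 0 0 0; 0 0 0 0 0 0",
)

```text
t: 3.35
eef_pos: [658.7, 161.7, 228.4]
tcp_rot: [3.14, 0.008, 0.0]
ft_force: [0.6, -1.4, 1.1]
opening: 0.645
grip_force: 0.0
```

Run:
```python
from h import *
print(env.state()['eef_pos'])
c=cam('wrist','w3.png');P=pts(c)
m=(P[...,2]>50)&(P[...,2]<75)&(c['z_map']>0)&(abs(P[...,1]-175)<60)
for x0,y0 in((659,161),(583.5,171),(508,181)):
    q=P[m&(np.hypot(P[...,0]-x0,P[...,1]-y0)<30)]
    if len(q)>50: (x,y),r=cv2.minEnclosingCircle(q[:,:2].astype(np.float32)); print(x,y,r,np.percentile(q[:,2],[5,50,95]))
print(np.median(P[(abs(P[...,0]-621)<6)&(abs(P[...,1]-166)<6)],0))
```

```text
[658.68756118 161.67373687 228.44694124]
660.7193603515625 161.9341278076172 21.3796443939209 [53.76816531 58.8865257  65.40292816]
585.3731689453125 171.56800842285156 21.578676223754883 [53.37456274 59.83907628 65.39960633]
[620.34799026 166.25147705  23.03543442]
```

View pics/w3.png

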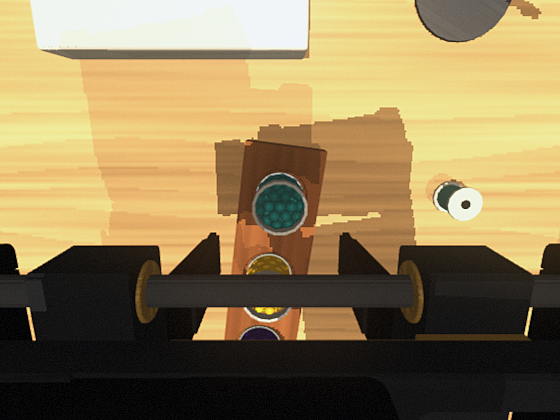

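The teal jar is at (279,205), squarely ahead between the fingers, and it measures (660,161.5). Descending and gripping.

>>> send_rows(
  series="0.02 0 0.8 0 0 0; 0 0 0.8 0 0 0; 0 0 0.4 0 0 0; 0 0 0 0 0 0; 0 0 0 0 0 0",
)

```text
t: 4.03
eef_pos: [662.4, 161.7, 114.9]
tcp_rot: [-3.141, -0.003, -0.001]
ft_force: [0.0, -0.2, -0.3]
opening: 0.65
grip_force: 0.0
```

>>> send_rows(
  series="0 0 0 0 0 0; 0 0 0 0 0 0; 0 0 0 0 0 0",
  fingers=0.3,
)

```text
t: 4.4
eef_pos: [661.4, 162.3, 113.0]
tcp_rot: [3.142, -0.001, 0.0]
ft_force: [-1.9, -0.9, 5.4]
opening: 0.435
grip_force: 30.0
```

>>> send_rows(
  series="0 0 -0.3 0 0 0; 0 0 -0.7 0 0 0; 0 0.3 -0.4 0 0 0; 0 0.6 0 0 0 0; 0 0.9 0 0 0 0",
)

```text
t: 5.03
eef_pos: [661.2, 54.3, 197.7]
tcp_rot: [-3.142, -0.002, 0.002]
ft_force: [0.9, 0.3, -1.3]
opening: 0.436
grip_force: 30.0
```

>>> send_rows(
  series="-0.05 1 0 0 0 0; -0.05 1 0 0 0 0; -0.05 1 0 0 0 0; -0.05 0.9 0 0 0 0; 0 0.6 0 0 0 0",
)

```text
t: 5.65
eef_pos: [648.9, -218.2, 197.3]
tcp_rot: [3.141, -0.001, -0.001]
ft_force: [-0.1, 0.2, -1.3]
opening: 0.437
grip_force: 30.0
```

>>> send_rows(
  series="0 0.33 0 0 0 0; 0 0 0.4 0 0 0; 0 0 0.3 0 0 0; 0 0 0 0 0 0; 0 0 0 0 0 0",
)

```text
t: 6.28
eef_pos: [649.7, -235.0, 154.9]
tcp_rot: [3.141, -0.001, 0.001]
ft_force: [0.3, 0.5, -0.5]
opening: 0.436
grip_force: 30.0
```

Run:
```python
from h import *
print(env.state()['eef_pos'],env.state()['ft_force'])
cam('side','s2.png');c=cam('wrist','w4.png')
```

```text
[ 649.73237066 -235.04699145  154.89304296] [ 0.28042585  0.50362733 -0.53138005]
```

View pics/s2.png

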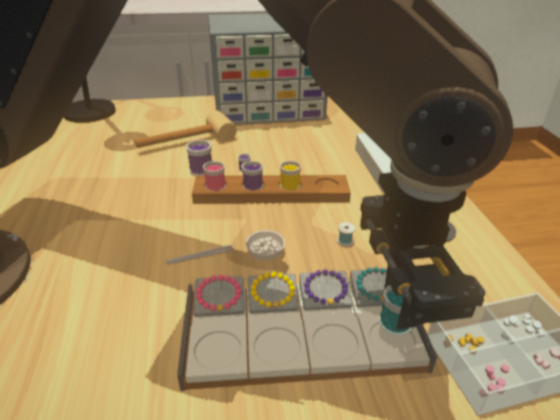

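View pics/w4.png

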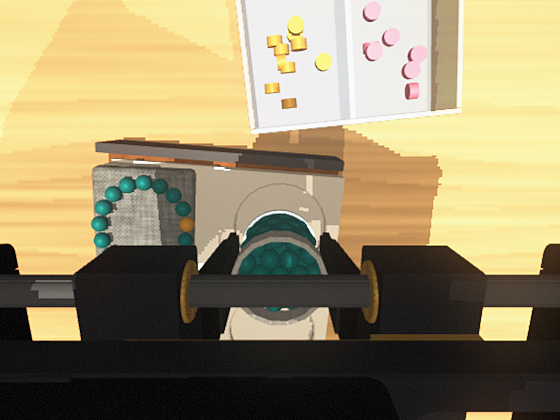

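The teal jar hangs upright just above its seat at (280,210) in the wrist view, and the side view agrees. Lowering it until it touches.

>>> send_rows(
  series="0 0 0.25 0 0 0; 0 0 0.17 0 0 0; 0 0 0 0 0 0; 0 0 0 0 0 0",
)

```text
t: 6.88
eef_pos: [649.4, -235.6, 129.0]
tcp_rot: [3.142, 0.0, 0.0]
ft_force: [0.2, -1.0, -1.7]
opening: 0.438
grip_force: 30.0
```

>>> send_rows(
  series="0 0 0.05 0 0 0; 0 0 0.05 0 0 0; 0 0 0 0 0 0",
)

```text
t: 7.25
eef_pos: [649.2, -235.5, 122.8]
tcp_rot: [-3.142, 0.0, 0.0]
ft_force: [-0.8, -1.0, -0.5]
opening: 0.434
grip_force: 30.0
```

>>> send_rows(
  series="0 0 0.025 0 0 0; 0 0 0 0 0 0; 0 0 0 0 0 0",
)

```text
t: 7.62
eef_pos: [649.4, -235.5, 121.6]
tcp_rot: [3.141, -0.0, 0.0]
ft_force: [-0.0, 0.9, -0.1]
opening: 0.44
grip_force: 30.0
```

>>> send_rows(
  series="0 0 0.02 0 0 0; 0 0 0 0 0 0; 0 0 0 0 0 0",
)

```text
t: 8.0
eef_pos: [649.4, -235.6, 121.0]
tcp_rot: [3.141, -0.001, 0.0]
ft_force: [-2.3, 0.0, 5.2]
opening: 0.437
grip_force: 30.0
```

Contact came at z 121, which is 8 mm above the grasp height, as predicted. Releasing the teal jar and going for the yellow one.

>>> send_rows(
  series="0 0 0 0 0 0; 0 0 0 0 0 0; 0 0 -0.3 0 0 0; 0 0 -0.6 0 0 0; 0 0 -0.5 0 0 0",
  fingers=0.65,
)

```text
t: 8.62
eef_pos: [649.5, -235.6, 206.8]
tcp_rot: [3.141, -0.001, 0.0]
ft_force: [0.2, -0.1, 0.3]
opening: 0.65
grip_force: 0.0
```

>>> send_rows(
  series="-0.15 -0.95 0 0 0 0; -0.15 -0.95 0 0 0 0; -0.15 -0.95 0 0 0 0; -0.15 -0.95 0 0 0 0; -0.15 -0.95 0 0 0 0",
)

```text
t: 9.25
eef_pos: [604.0, 51.2, 205.7]
tcp_rot: [3.141, -0.002, 0.0]
ft_force: [0.1, -0.1, 0.3]
opening: 0.648
grip_force: 0.0
```

>>> send_rows(
  series="-0.15 -0.95 0 0 0 0; -0.15 -0.95 0 0 0 0; -0.03 -0.13 0 0 0 0; 0 0 0 0 0 0; 0 0 0 0 0 0",
)

```text
t: 9.88
eef_pos: [584.8, 170.0, 204.7]
tcp_rot: [3.141, -0.0, -0.001]
ft_force: [-0.3, -0.2, -0.1]
opening: 0.651
grip_force: 0.0
```

Run:
```python
from h import *
print(env.state()['eef_pos'])
for n in('top','wrist'):
  c=cam(n,n+'5.png');P=pts(c)
  for x0,y0,a,b in((583.5,171,50,75),(508,181,50,75),(433,191,50,75),(649,-236,58,85)):
    q=P[(P[...,2]>a)&(P[...,2]<b)&(c['z_map']>0)&(np.hypot(P[...,0]-x0,P[...,1]-y0)<30)]
    if len(q)>50: (x,y),r=cv2.minEnclosingCircle(q[:,:2].astype(np.float32)); print(n,x,y,r,np.percentile(q[:,2],[5,50,95]))
```

```text
[584.81620203 169.98807684 204.65276668]
top 573.0848999023438 163.66249084472656 14.416017532348633 [53.60510999 59.54169803 66.64830539]
top 508.20343017578125 180.6258087158203 21.344402313232422 [54.38287388 59.85565613 66.75910591]
top 432.86004638671875 190.6038818359375 21.277568817138672 [55.01535927 59.76903955 66.73556235]
top 647.2313232421875 -235.46803283691406 22.034339904785156 [61.90616026 67.85684553 74.38186761]
wrist 585.2886352539062 171.82289123535156 21.512187957763672 [53.78378304 58.89991082 65.37182231]
wrist 510.0260314941406 181.7873992919922 21.356189727783203 [55.08557391 59.18345318 65.17200502]
```

View pics/top5.png

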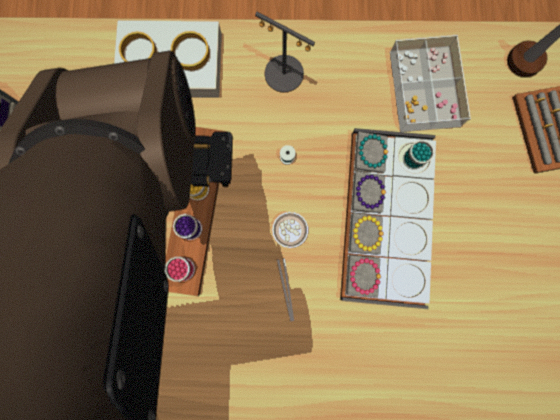

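The teal jar stands in its seat at (418,153), within 2 mm. Grasping the yellow jar.

>>> send_rows(
  series="0 -0.02 0.7 0 0 0; 0 0 0.6 0 0 0; 0 0 0.25 0 0 0; 0 0 0 0 0 0; 0 0 0 0 0 0",
)

```text
t: 10.6
eef_pos: [585.0, 172.4, 112.5]
tcp_rot: [-3.141, -0.002, -0.0]
ft_force: [0.4, -0.2, -0.0]
opening: 0.649
grip_force: 0.0
```

>>> send_rows(
  series="0 0 0 0 0 0; 0 0 0 0 0 0; 0 0 0 0 0 0",
  fingers=0.3,
)

```text
t: 10.98
eef_pos: [584.6, 172.5, 111.8]
tcp_rot: [-3.142, -0.001, 0.0]
ft_force: [-1.2, -1.0, 3.9]
opening: 0.436
grip_force: 30.0
```

>>> send_rows(
  series="0 0 -0.3 0 0 0; 0 0 -0.7 0 0 0; 0 0.3 -0.4 0 0 0; -0.1 0.6 0 0 0 0; -0.2 0.9 0 0 0 0",
)

```text
t: 11.6
eef_pos: [566.4, 64.2, 196.8]
tcp_rot: [3.142, -0.002, 0.002]
ft_force: [1.4, 0.3, -1.0]
opening: 0.437
grip_force: 30.0
```

>>> send_rows(
  series="-0.2 0.95 0 0 0 0; -0.2 0.95 0 0 0 0; -0.2 0.95 0 0 0 0; -0.2 0.95 0 0 0 0; -0.2 0.7 0 0 0 0",
)

```text
t: 12.22
eef_pos: [506.0, -207.8, 196.5]
tcp_rot: [3.141, -0.001, -0.001]
ft_force: [0.2, -0.4, -0.1]
opening: 0.441
grip_force: 30.0
```

>>> send_rows(
  series="-0.14 0.31 0 0 0 0; 0 0 0.4 0 0 0; 0 0 0.5 0 0 0; 0 0 0 0 0 0; 0 0 0 0 0 0",
)

```text
t: 12.85
eef_pos: [498.6, -223.9, 142.4]
tcp_rot: [3.141, -0.001, 0.001]
ft_force: [0.5, -0.1, -1.1]
opening: 0.435
grip_force: 30.0
```

>>> send_rows(
  series="0 0 0.2 0 0 0; 0 0 0.12 0 0 0; 0 0 0.02 0 0 0; 0 0 0 0 0 0; 0 0 0 0 0 0",
)

```text
t: 13.48
eef_pos: [498.2, -224.2, 121.1]
tcp_rot: [3.141, -0.0, 0.0]
ft_force: [0.5, 0.7, -1.2]
opening: 0.439
grip_force: 30.0
```

>>> send_rows(
  series="0 0 0.02 0 0 0; 0 0 0 0 0 0; 0 0 0 0 0 0",
)

```text
t: 13.85
eef_pos: [498.2, -224.2, 119.8]
tcp_rot: [3.141, -0.0, 0.0]
ft_force: [-0.4, 0.1, 1.3]
opening: 0.44
grip_force: 30.0
```

>>> send_rows(
  series="0 0 0.01 0 0 0; 0 0 0 0 0 0; 0 0 0 0 0 0",
)

```text
t: 14.22
eef_pos: [498.2, -224.2, 119.8]
tcp_rot: [3.141, -0.001, 0.0]
ft_force: [-1.8, 1.2, 9.8]
opening: 0.436
grip_force: 30.0
```

>>> send_rows(
  series="0 0 0 0 0 0; 0 0 0 0 0 0; 0 0 -0.3 0 0 0; 0 0 -0.6 0 0 0; 0 0 -0.5 0 0 0",
  fingers=0.65,
)

```text
t: 14.85
eef_pos: [498.1, -224.1, 204.1]
tcp_rot: [-3.142, 0.0, 0.0]
ft_force: [-0.3, -0.0, 0.3]
opening: 0.653
grip_force: 0.0
```

>>> send_rows(
  series="0.03 -0.98 0 0 0 0; 0.03 -0.98 0 0 0 0; 0.03 -0.98 0 0 0 0; 0.03 -0.98 0 0 0 0; 0.03 -0.98 0 0 0 0",
)

```text
t: 15.48
eef_pos: [506.9, 71.7, 203.1]
tcp_rot: [3.141, -0.0, 0.0]
ft_force: [1.6, -0.7, 0.2]
opening: 0.647
grip_force: 0.0
```

>>> send_rows(
  series="0.03 -0.98 0 0 0 0; 0 -0.88 0 0 0 0; 0 0 0.6 0 0 0; 0 0 0 0 0 0; 0 0 0 0 0 0",
)

```text
t: 16.1
eef_pos: [509.1, 181.0, 167.7]
tcp_rot: [3.142, -0.0, -0.0]
ft_force: [-0.5, -0.4, -0.0]
opening: 0.652
grip_force: 0.0
```

Centred over the violet jar. Lowering 56 mm to z 112.

>>> send_rows(
  series="0 0 0.5 0 0 0; 0 0 0.3 0 0 0; 0 0 0.13 0 0 0; 0 0 0 0 0 0; 0 0 0 0 0 0",
)

```text
t: 16.73
eef_pos: [509.2, 181.4, 112.2]
tcp_rot: [-3.141, -0.001, -0.0]
ft_force: [0.2, 0.1, -0.0]
opening: 0.648
grip_force: 0.0
```

>>> send_rows(
  series="0 0 0 0 0 0; 0 0 0 0 0 0; 0 0 0 0 0 0",
  fingers=0.3,
)

```text
t: 17.1
eef_pos: [508.9, 181.5, 111.5]
tcp_rot: [3.142, -0.0, 0.0]
ft_force: [-0.4, -0.2, 2.5]
opening: 0.437
grip_force: 30.0
```

>>> send_rows(
  series="0 0 -0.3 0 0 0; 0 0 -0.7 0 0 0; 0 0.3 -0.4 0 0 0; 0.15 0.6 0 0 0 0; 0.15 0.9 0 0 0 0",
)

```text
t: 17.73
eef_pos: [527.0, 73.1, 195.7]
tcp_rot: [3.142, -0.001, 0.002]
ft_force: [0.5, -0.9, -0.3]
opening: 0.436
grip_force: 30.0
```

>>> send_rows(
  series="0.15 0.98 0 0 0 0; 0.15 0.98 0 0 0 0; 0.15 0.98 0 0 0 0; 0.15 0.98 0 0 0 0; 0.15 0.75 0 0 0 0",
)

```text
t: 18.35
eef_pos: [571.8, -209.1, 195.2]
tcp_rot: [3.142, 0.0, -0.001]
ft_force: [0.1, 0.9, -1.2]
opening: 0.44
grip_force: 30.0
```

>>> send_rows(
  series="0.03 0.39 0 0 0 0; 0 0 0.4 0 0 0; 0 0 0.5 0 0 0; 0 0 0 0 0 0; 0 0 0 0 0 0",
)

```text
t: 18.98
eef_pos: [574.1, -229.8, 142.2]
tcp_rot: [3.141, -0.001, 0.001]
ft_force: [0.4, 0.1, -0.2]
opening: 0.437
grip_force: 30.0
```

Contact is expected at about 119.5.

>>> send_rows(
  series="0 0 0.2 0 0 0; 0 0 0.12 0 0 0; 0 0 0.03 0 0 0; 0 0 0 0 0 0; 0 0 0 0 0 0",
)

```text
t: 19.6
eef_pos: [573.8, -230.2, 120.6]
tcp_rot: [3.141, -0.0, 0.0]
ft_force: [-0.6, -0.5, -1.7]
opening: 0.435
grip_force: 30.0
```

>>> send_rows(
  series="0 0 0.02 0 0 0; 0 0 0 0 0 0; 0 0 0 0 0 0",
)

```text
t: 19.98
eef_pos: [573.8, -230.2, 119.5]
tcp_rot: [3.141, -0.001, 0.0]
ft_force: [-1.9, 0.7, 5.9]
opening: 0.44
grip_force: 30.0
```

>>> send_rows(
  series="0 0 0 0 0 0; 0 0 0 0 0 0; 0 0 -0.3 0 0 0; 0 0 -0.6 0 0 0; 0 0 -0.5 0 0 0",
  fingers=0.65,
)

```text
t: 20.6
eef_pos: [573.8, -230.2, 205.4]
tcp_rot: [3.141, -0.001, 0.0]
ft_force: [-0.1, 0.7, 0.2]
opening: 0.65
grip_force: 0.0
```

>>> send_rows(
  series="-0.33 -0.98 0 0 0 0; -0.33 -0.98 0 0 0 0; -0.33 -0.98 0 0 0 0; -0.33 -0.98 0 0 0 0; -0.33 -0.98 0 0 0 0",
)

```text
t: 21.22
eef_pos: [474.0, 65.5, 204.3]
tcp_rot: [3.142, -0.002, -0.0]
ft_force: [1.2, -0.3, 0.0]
opening: 0.654
grip_force: 0.0
```

>>> send_rows(
  series="-0.33 -0.98 0 0 0 0; -0.33 -0.98 0 0 0 0; -0.03 -0.17 0.4 0 0 0; 0 0 0.2 0 0 0; 0 0 0 0 0 0",
)

```text
t: 21.85
eef_pos: [433.4, 191.0, 167.0]
tcp_rot: [3.141, 0.001, -0.0]
ft_force: [-0.5, -1.1, -0.7]
opening: 0.647
grip_force: 0.0
```

>>> send_rows(
  series="0 0 0.5 0 0 0; 0 0 0.3 0 0 0; 0 0 0.12 0 0 0; 0 0 0 0 0 0; 0 0 0 0 0 0",
)

```text
t: 22.48
eef_pos: [433.6, 191.5, 112.6]
tcp_rot: [-3.141, -0.001, -0.0]
ft_force: [-0.8, -0.4, 0.8]
opening: 0.653
grip_force: 0.0
```

>>> send_rows(
  series="0 0 0 0 0 0; 0 0 0 0 0 0; 0 0 0 0 0 0",
  fingers=0.3,
)

```text
t: 22.85
eef_pos: [433.3, 191.7, 112.1]
tcp_rot: [3.142, -0.0, 0.0]
ft_force: [-0.0, -0.4, 3.6]
opening: 0.438
grip_force: 30.0
```

>>> send_rows(
  series="0 0 -0.3 0 0 0; 0 0 -0.7 0 0 0; 0 0.3 -0.4 0 0 0; 0 0.6 0 0 0 0; 0 0.9 0 0 0 0",
)

```text
t: 23.48
eef_pos: [433.2, 83.2, 196.2]
tcp_rot: [3.142, -0.001, 0.003]
ft_force: [1.2, -0.2, -1.5]
opening: 0.434
grip_force: 30.0
```

>>> send_rows(
  series="0 0.98 0 0 0 0; 0 0.98 0 0 0 0; 0 0.98 0 0 0 0; -0.05 0.98 0 0 0 0; -0.06 0.75 0 0 0 0",
)

```text
t: 24.1
eef_pos: [426.3, -198.8, 195.9]
tcp_rot: [3.141, -0.0, -0.001]
ft_force: [-0.5, 0.8, -0.4]
opening: 0.441
grip_force: 30.0
```

>>> send_rows(
  series="-0.06 0.36 0 0 0 0; 0 0 0.4 0 0 0; 0 0 0.5 0 0 0; 0 0 0 0 0 0; 0 0 0 0 0 0",
)

```text
t: 24.72
eef_pos: [423.4, -218.2, 142.6]
tcp_rot: [3.141, -0.0, 0.0]
ft_force: [-0.2, -0.4, -0.2]
opening: 0.438
grip_force: 30.0
```

>>> send_rows(
  series="0 0 0.2 0 0 0; 0 0 0.12 0 0 0; 0 0 0.03 0 0 0; 0 0 0 0 0 0; 0 0 0 0 0 0",
)

```text
t: 25.35
eef_pos: [423.2, -218.2, 121.1]
tcp_rot: [3.141, -0.0, 0.0]
ft_force: [0.4, 0.6, -0.9]
opening: 0.436
grip_force: 30.0
```

>>> send_rows(
  series="0 0 0.02 0 0 0; 0 0 0 0 0 0; 0 0 0 0 0 0",
)

```text
t: 25.72
eef_pos: [423.2, -218.2, 120.1]
tcp_rot: [3.141, -0.001, 0.0]
ft_force: [-0.1, 0.3, 5.0]
opening: 0.439
grip_force: 30.0
```

Contact made. I'll release, lift, and back away to the robot's right so the top camera can see everything.

>>> send_rows(
  series="0 0 0 0 0 0; 0 0 0 0 0 0; 0 0 -0.3 0 0 0; 0 0 -0.6 0 0 0; 0 0 -0.8 0 0 0",
  fingers=0.65,
)

```text
t: 26.35
eef_pos: [422.8, -218.0, 222.2]
tcp_rot: [-3.14, 0.002, 0.0]
ft_force: [0.4, 0.2, 0.2]
opening: 0.65
grip_force: 0.0
```

>>> send_rows(
  series="0 1 0 0 0 0; 0 1 0 0 0 0; -0.2 1 0 0 0 0; -0.3 0.9 0 0 0 0; 0 0.4 0 0 0 0",
)

```text
t: 26.98
eef_pos: [391.7, -478.8, 221.3]
tcp_rot: [3.142, 0.0, -0.002]
ft_force: [0.7, 0.7, -0.1]
opening: 0.65
grip_force: 0.0
```

Run:
```python
from h import *
print(env.state()['eef_pos'])
c=cam('top','top6.png');P=pts(c)
for x0,y0,a,b in((649,-236,58,85),(574,-230,58,85),(498,-224,58,85),(423,-218,58,85),(509,-6,5,30),(651,0,25,40)):
    q=P[(P[...,2]>a)&(P[...,2]<b)&(c['z_map']>0)&(np.hypot(P[...,0]-x0,P[...,1]-y0)<38)]
    if len(q)>20: (x,y),r=cv2.minEnclosingCircle(q[:,:2].astype(np.float32)); print(np.round([x,y,r],1),np.percentile(q[:,2],[5,50,95]).round(1))
```

```text
[ 391.6768786  -478.78844745  221.30310756]
[ 647.  -235.2   21.7] [62.2 67.8 74.5]
[ 573.1 -230.6   21.7] [61.9 67.8 74.6]
[ 497.  -224.5   21.8] [62.7 68.1 74.6]
[ 422.9 -218.6   21.7] [62.4 68.  74.5]
[509.4  -5.4  33.5] [ 5.7 14.8 22.6]
[653.6   1.7  14.9] [29.8 31.6 33.7]
```

View pics/top6.png

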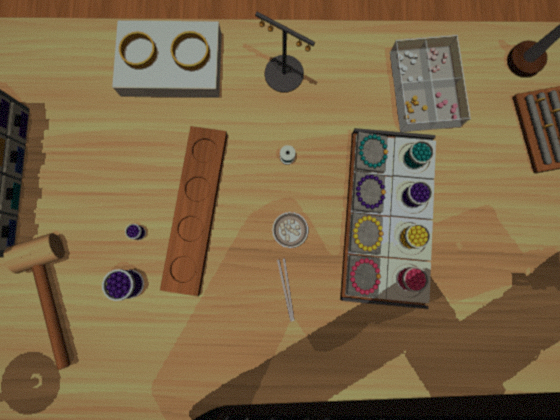

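All four jars stand beside their own colours, at (418,153), (418,193), (415,236) and (412,279). The dish and spool haven't moved. Handing in.

```bash
python3 -c "
from cell import env
print(env.job_done())"
```

```text
the job is handed in; nothing more can be done
None
```

I moved all four jars to the display rack and handed the job in: each stands upright beside the bracelet of its colour, within about 2 mm of its seat's centre by camera, with the dish and spool not moved; the hand-in returned no verdict.

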